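Release the sprung catch of a lazy Susan and bring the bird to the front

TASK

The carved bird stands at the back of the lazy Susan: bring it round to the front with the shorter quarter turn. With a fingertip push the brass plunger in the front notch of the rim right down, keep it down while you push the rim sideways past it, and go on pushing the rim until the plunger springs up in the next notch and locks the top. Grasp nothing, do not touch the four ornaments, leave them standing where they are on the top, and leave the other things on the bench alone.

Things in the scene. Friction and masses are not known exactly. Their poses are not given: they have to be found in the camera images.
- lazy_susan: Fixed round foot of the lazy Susan. Origin: on the bench, on the vertical turning axis; z up. Its -x axis points to the front, where the steel guide sleeve of the plunger (38 mm radially, 54 mm along the rim, 32 mm high) is fixed below the rim; +y is the left side seen from the robot. 'Front' is its -x half, 'back' its +x half.
- turntable_center (a point): Centre of the upper face of the turning top, on the turning axis, 51 mm above the bench. The top is a red-brown cherry disc of 370 mm diameter: its field (up to radius 152 mm) is solid from 32 to 51 mm above the bench; its outer rim (radius 152 to 185 mm) is 12 mm thick, from 38 to 50 mm above the bench, with free air below except at the plunger's sleeve.
- turntable (a joint): Angle of the top, rad: 0 at the start (locked), growing counterclockwise seen from above, no end stops. The plunger locks it where a notch stands over it (0, +-1.571, ...), with about 1 degree of play. Turns lightly (about 0.5 N at the rim, 1.5 N while the plunger rubs under it) and coasts only a little.
- plunger (a joint): How far the plunger is pressed, m: 0 = up (locks the top), 0.015 = at its lower end. Sprung, pushes back with 4 N at the top and 7 N at the bottom; from 0.011 on the rim can pass above it. Once a rim part is above it, the rim itself keeps it down, and it springs up by itself in the next notch.
- plunger_top (a point): Middle of the upper face of the brass plunger (head 44 mm along the rim, 26 mm radially, rounded edges), 170 mm from the turning axis towards the front. 49 mm above the bench when up, 34 mm when fully down. It moves only up and down.
- front_notch (a point): Point of the turning top, at rim height (50 mm), 170 mm from the axis, in the middle of the notch that stands at the plunger at the start; turns with the top. The rim has four such finger notches a quarter turn apart: 50 mm wide along the rim, 33 mm deep (radius 152 to 185 mm), open outward, above and below, with straight parallel side walls to push on.
- bird: Carved juniper bird, pale wood with darker wings, on a round foot of 54 mm diameter; 115 mm long, 65 mm high, about 90 g, loose. Origin: centre of the foot's underside; its beak points to its +x. It starts at the back of the top, on the left or on the right, 100 mm from the axis, in the middle between two notches.
- pot: White painted pot with black and orange bands, 92 mm wide, 62 mm high, loose; origin: centre of its underside, 100 mm from the axis. It starts at the front, left or right.
- pitcher: Small turquoise glazed pitcher, 64 mm wide plus a handle towards its -x (45 mm from its axis), 65 mm high, loose; origin: centre of its underside, 100 mm from the axis. It starts at the front, left or right.
- paperweight: Clear glass dome paperweight, 70 mm wide, 43 mm high, loose; origin: centre of its underside, 100 mm from the axis. It starts at the back, left or right.
- wax_tin: Bystander: round wax tin with a red lid, 80 mm wide, 30 mm high, loose on the bench; origin: centre of its underside.
- brush: Bystander: dusting brush of 200 mm length lying on the bench, loose; origin: underside, near its middle.
- bowl: Bystander: terracotta bowl, 100 mm wide, 40 mm high, loose on the bench; origin: centre of its underside.
- candlestick: Bystander: brass candlestick with a cream candle, 94 mm wide at the foot, 108 mm high, loose on the bench; origin: centre of its underside.
There are look-alikes about, which are no part of the job. Leave any blue or green look-alike of the bird alone.

How it is judged (in metres and radians):
On the way, in this order (a step that is already met when the one before it is completed fails the run):
1. a fingertip holds the plunger down while the top is still at its stop (value of joint plunger above 0.0105 m and contact force between the fingers and plunger above 1 N and value of joint turntable between -0.05 and 0.05 rad), for 0.05 s.
2. the rim has been pushed past the plunger, which is still down (value of joint plunger above 0.0095 m and (value of joint turntable above 0.15 rad or value of joint turntable below -0.15 rad)), for 0.05 s.
At the end, for the whole second after the job is handed in: The top has made one quarter turn (within 0.03 rad) and is at rest, the plunger has sprung up in the next notch (pressed less than 3 mm), the bird stands at the front within 20 mm of its proper place, and all four ornaments stand upright (within 0.1 rad) at 85 to 115 mm from the turning axis (value of joint plunger below 0.003 m and velocity of joint turntable between -0.05 and 0.05 rad/s and ((value of joint turntable between 1.541 and 1.601 rad and x of bird in the frame of lazy_susan between -0.091 and -0.051 m and y of bird in the frame of lazy_susan between 0.051 and 0.091 m) or (value of joint turntable between -1.601 and -1.541 rad and x of bird in the frame of lazy_susan between -0.091 and -0.051 m and y of bird in the frame of lazy_susan between -0.091 and -0.051 m)) and angle between each of bird, pot, pitcher, paperweight's own z axis and vertical below 0.1 rad and horizontal distance between bird and turntable_center between 0.085 and 0.115 m and horizontal distance between pot and turntable_center between 0.085 and 0.115 m and horizontal distance between pitcher and turntable_center between 0.085 and 0.115 m and horizontal distance between paperweight and turntable_center between 0.085 and 0.115 m); the robot touches nothing.
It fails at once if the robot touches one of the four ornaments (contact force between any of the fingers, the arm and bird above 0.3 N or contact force between any of the fingers, the arm and pot above 0.3 N or contact force between any of the fingers, the arm and pitcher above 0.3 N or contact force between any of the fingers, the arm and paperweight above 0.3 N).
It fails at once if an ornament is lifted, tipped over or slides more than 25 mm in or out on the top (height (world z) of any of bird, pot, pitcher, paperweight above 0.065 m or angle between any of bird, pot, pitcher, paperweight's own z axis and vertical above 0.35 rad or not (horizontal distance between bird and turntable_center between 0.075 and 0.125 m) or not (horizontal distance between pot and turntable_center between 0.075 and 0.125 m) or not (horizontal distance between pitcher and turntable_center between 0.075 and 0.125 m) or not (horizontal distance between paperweight and turntable_center between 0.075 and 0.125 m)).
It fails at once if one of the other things on the bench is moved by more than 20 mm (distance of any of wax_tin, brush, bowl, candlestick from where it was at the start of the episode above 0.02 m).
It also fails if it takes over 46 s, if anything falls off the work surface, if the arm or the gripper's body presses on something with over 40 N, if the wrist force passes 120 N, or if a joint passes its speed limit or range.

ROBOT

A 6-joint arm with a two-finger parallel gripper is mounted at the origin on the work surface. World frame = base frame: x ahead of the robot, y to its left, z up, the work surface at z = 0. Lengths are in mm, angles in rad, forces in N, time in s.
With the tool pointing down it reaches from about 350 to 875 mm from the base axis. Payload 4.2 kg.
Tool frame: the origin (TCP) lies at the very end of the fingers, on their centre line; the grasp point (between the pads) lies arm.grip_point_offset behind it (arm.grip_point_offset is the distance from the TCP to the grasp point, in mm); z points along the fingers, y is the line along which they close (so a half turn about z gives the same grasp; the last joint's range is limited). The gripper opens to 85 mm and grips with 20 to 120 N. Pads are 22 mm wide; open, the fingers measure 114 mm over their backs; the gripper's body (76 mm by 85 mm) begins 54 mm behind the grasp point. The pads swing forward as they close: fully open they stand 13 mm farther back than shut.
Start: joints at [-0.903, 0.385, 0.008, 0, -1.194, -0.259], TCP at [248.456, -573.471, 231.312] pointing down, gripper open.
Joint ranges: [-3.14, 3.14], [-1.21, 2.06], [-1.07, 1.41], [-3.16, 2.05], [-2.99, -0.16], [-3.1, 3.1]. Speed limits (rad/s): [2.79, 2.79, 3.14, 3.14, 3.14, 3.14].

INTERFACE

Orientations are given as a unit quaternion [x, y, z, w].
In Python, from bench import arm, cams, ticket gives the robot as it stands.
- The arm moves only by the tool servo_tool, never from a script. Its argument "commands" is a list that holds one entry, the list of rows, each a list of 7 numbers: the closure in counts, from 0 (fully open) to 255 (shut), then the shift along the tool's x, y, z in m, then the turn, a rotation vector about the tool's x, y, z in degrees. In form: [[[grip, x, y, z, ax, ay, az], ...]]. A call has 1 to 10 rows; each row shifts and turns the commanded pose from where the row before left it, along the tool's axes as they then stand; what a row does not reach is not made up. A row lasts 1/12 s, in which the tool goes at most 41.7 mm and 7.16 degrees, less where a joint would pass 70% of its speed; a pose out of reach is approached as far as the arm can. A call with a gripper value outside its range is refused whole. The fingers move at their own pace and stop on an object; the grip force is fixed at half the most. Time passes only in rows, so rows that do not move let the fingers close. It gives the time, the measured TCP pose, the force, the opening and the grip force at its end, in the units of the state.
- arm.read_state(): the state, without advancing time (a new reading comes with each control period).
- cams.get_image(name): name is "scene" or "top" or "wrist"; returns a dict with "frame" (400x640x3 uint8, blue, green, red), "K" (3x3 intrinsics, pixels), "T" (4x4, takes a point from camera to world coordinates). Camera axes: x right, y up, looking along -z (the intrinsics and any distortion apply to the point x, -y, -z); pixel columns grow to the right and rows downward; lengths in mm; the calibration is good to about 2 mm. A picture is of the moment at which its call begins. There is no depth.
- ticket.job_done(): hands the job in; it is judged then, once.
The state is a dict: "clock": time; "joints": joint angles; "joint_vel": joint speeds; "joint_efforts": joint torques, N m; "position": TCP position; "ee_rot": TCP orientation; "contact_force": force on the tool from outside, world axes, zero at the start; "wrist_torque": the same for the moment, N m; "gripper_width": finger opening in mm; "grasp_force": force on a finger pad.
Only numpy, scipy, OpenCV 4.12 (cv2) and the standard library are available. Lean on these libraries where they do the work, as an engineer would, in place of code of your own. Each camera call takes 0.05 s, during which the arm holds its last target. There are 200 camera calls.

## Working session

There is one attempt and no reset: what is moved stays moved. The work goes in short steps, Python scripts to look and compute and a tool call to move; the robot and the scene stay as the last step left them, time stands still between calls to the robot, and variables do not carry over. Pictures are saved under pics/ and viewed, at most 10 in all, crops included, and the job is handed in when it is done.

Besides the shell and the picture viewer there is one more tool, called after "Emit:" by a JSON object that holds its "api" and its "payload". servo_tool: Moves the arm, as the interface text tells. Its arguments: {"type":"object","properties":{"commands":{"type":"array","items":{"type":"array","items":{"type":"array","items":{"type":"number"}}}}},"required":["commands"]}

```bash
mkdir -p pics; cat > h.py <<'E'
import numpy as np, cv2
from bench import arm, cams, ticket
from scipy.spatial.transform import Rotation as R
def snap(name,fn):
    d=cams.get_image(name); cv2.imwrite('pics/'+fn+'.png',d['frame']); np.savez('pics/'+fn+'.npz',K=d['K'],T=d['T']); return d
def w(fn,u,v,z):
    d=np.load('pics/'+fn+'.npz'); p=np.linalg.inv(d['K'])@[u,v,1]; r=d['T'][:3,:3]@[p[0],-p[1],-p[2]]; o=d['T'][:3,3]
    return (o+r*(z-o[2])/r[2]).round(1)
E
python3 - <<'E'
from h import *
d=snap('top','top1'); snap('scene','scene1'); print(d.keys(), d['K'], d['T'])
print(arm.read_state())
E
```

```text
dict_keys(['frame', 'K', 'T']) [[488.62740936   0.         310.15475772]
 [  0.         488.62740936 210.89409447]
 [  0.           0.           1.        ]] [[ 2.32561168e-03  9.96355713e-01 -8.52636185e-02  4.64377344e+02]
 [-9.99990222e-01  2.63782538e-03  3.54926826e-03 -2.64339910e+01]
 [ 3.76124425e-03  8.52545306e-02  9.96352105e-01  1.25271144e+03]
 [ 0.00000000e+00  0.00000000e+00  0.00000000e+00  1.00000000e+00]]
{'clock': 0.1, 'joints': array([-9.03401864e-01,  3.85492750e-01,  6.76784538e-03, -4.44474504e-04,
       -1.19396253e+00, -2.58636933e-01]), 'joint_vel': array([-0.00030843, -0.00039008,  0.00456409, -0.00082065,  0.00015328,
        0.00167177]), 'joint_efforts': array([-4.16022585e-04, -3.93319702e+01,  1.88929582e+01,  4.19797003e+00,
       -2.62208938e-03,  5.92438738e-06]), 'position': array([ 248.25866564, -573.0241568 ,  230.32373789]), 'ee_rot': array([-2.02878530e-01,  9.79203434e-01,  9.38258124e-04, -2.37512799e-04]), 'contact_force': array([-0.23065659,  0.57789555, -0.49511097]), 'wrist_torque': array([0.00033316, 0.03767921, 0.01130673]), 'grasp_force': 0.0, 'gripper_width': 85.32726449026899}
```

View pics/top1.png

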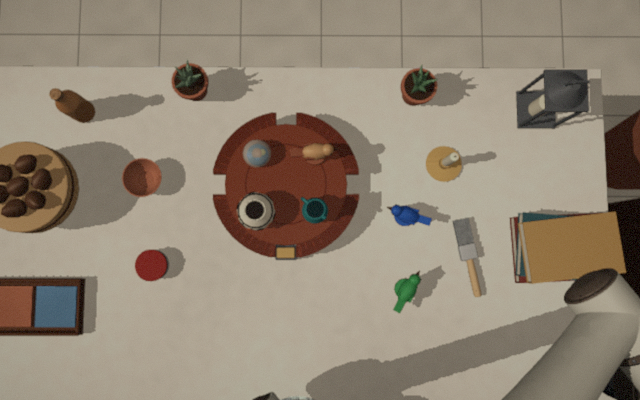

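View pics/scene1.png

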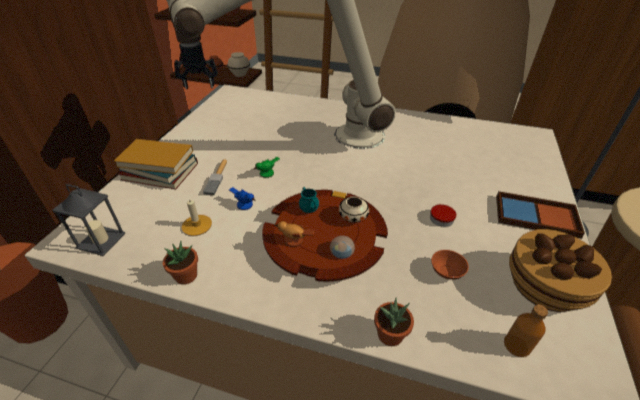

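The top view shows the turntable centred near (286,184) and the brass plunger at (286,253). Bird candidates are the pale bird at (317,152), a blue one at (405,215) and a green one at (407,290). I choose the pale wooden bird on the top, back right. It goes to front right, so the turn is clockwise and the front rim moves left (+y). Next, a close crop to check.

```bash
python3 - <<'E'
from h import *
im=cv2.imread('pics/top1.png')[105:265,200:370]; cv2.imwrite('pics/c1.png',cv2.resize(im,None,fx=3.5,fy=3.5,interpolation=cv2.INTER_CUBIC))
E
```

```text
(no output)
```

View pics/c1.png

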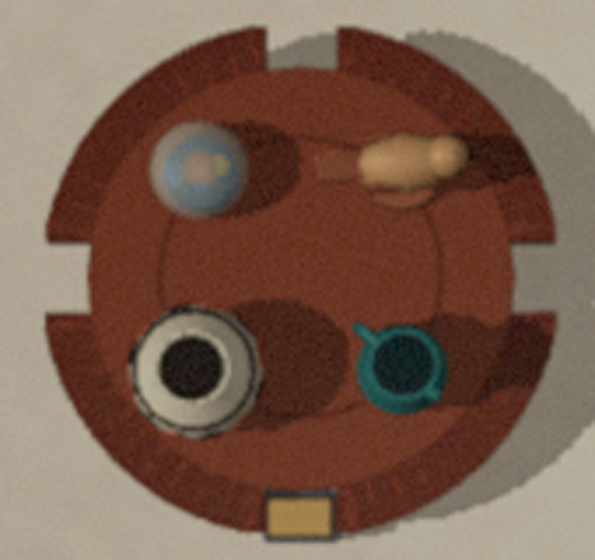

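The crop shows the pale bird at (412,162) back right, glass at back left, pot at front left and pitcher at front right. The notch centres in the crop are back (302,48), left (68,278), right (534,278), and front/plunger (301,516).

```bash
python3 - <<'E'
from h import *
f=lambda u,v,z=50:w('top1',200+(u+.5)/3.5-.5,105+(v+.5)/3.5-.5,z)
pts=dict(left=(46,278),right=(556,278),plung=(301,516,49),backnotch_in=(302,68),leftin=(90,278),rightin=(513,278),rimbackL=(266,28),rimbackR=(338,28),rimL1=(47,242),rimL2=(46,313),rimR1=(555,242),rimR2=(556,313))
for k,v in pts.items(): print(k,f(*v))
for k,v in dict(tin=(152,265,30),green=(407,290,30),brush_end=(475,293,20),brushL=(457,222,20),cand=(445,163,0)).items(): print(k,w('top1',*v))
E
```

```text
left [633.4 210.9  50. ]
right [ 634.5 -150.6   50. ]
plung [465.8  29.2  49. ]
backnotch_in [785.7  30.6  50. ]
leftin [633.5 179.8  50. ]
rightin [ 634.4 -120.1   50. ]
rimbackL [814.9  56.6  50. ]
rimbackR [815.1   4.9  50. ]
rimL1 [659.2 210.7  50. ]
rimL2 [608.5 210.5  50. ]
rimR1 [ 660.3 -150.1   50. ]
rimR2 [ 609.5 -150.5   50. ]
tin [433.  361.9  30. ]
green [ 372.8 -271.3   30. ]
brush_end [ 365.  -443.3   20. ]
brushL [ 542.7 -402.4   20. ]
cand [ 697.4 -380.9    0. ]
```

Emit:
{"api": "servo_tool", "payload": {"commands": [[[255,-0.0272,0.0293,0,0,0,0],[255,-0.0272,0.0293,0,0,0,0],[255,-0.0272,0.0293,0,0,0,0],[255,-0.0272,0.0293,0,0,0,0],[255,-0.0272,0.0293,0,0,0,0],[255,-0.0272,0.0293,0,0,0,0],[255,-0.0272,0.0293,0,0,0,0],[255,-0.0272,0.0293,0,0,0,0]]]}}

```text
clock: 0.77
position: [354.8, -270.0, 231.1]
ee_rot: [-0.203, 0.979, 0.0, -0.0]
contact_force: [0.9, -1.4, 0.1]
gripper_width: 0.1
grasp_force: 0.0
```

Emit:
{"api": "servo_tool", "payload": {"commands": [[[255,-0.0272,0.0293,0,0,0,0],[255,-0.0272,0.0293,0,0,0,0],[255,-0.0272,0.0293,0,0,0,0],[255,-0.0272,0.0293,0,0,0,0],[255,-0.0272,0.0293,0,0,0,0],[255,-0.0272,0.0293,0,0,0,0],[255,-0.0272,0.0293,0,0,0,0],[255,-0.0272,0.0293,0,0,0,0]]]}}

```text
clock: 1.43
position: [461.3, 31.7, 231.3]
ee_rot: [-0.203, 0.979, 0.0, -0.0]
contact_force: [1.6, -0.6, -0.1]
gripper_width: -0.1
grasp_force: 0.0
```

Emit:
{"api": "servo_tool", "payload": {"commands": [[[255,0,0,0,0,0,-7.1],[255,0,0,0,0,0,-7.1],[255,0,0,0,0,0,-7.1],[255,0,0,0,0,0,-7.1],[255,0,0,0,0,0,-7.1],[255,0,0,0,0,0,-7.1],[255,0,0,0,0,0,-7.1],[255,0,0,0,0,0,-7.1],[255,0,0,0,0,0,-7.1],[255,0,0,0,0,0,-7.1]]]}}

```text
clock: 2.27
position: [461.1, 29.6, 231.0]
ee_rot: [0.736, -0.677, -0.0, 0.0]
contact_force: [0.0, -0.2, -0.6]
gripper_width: 0.2
grasp_force: 0.0
```

Emit:
{"api": "servo_tool", "payload": {"commands": [[[255,0,0,0,0,0,-7.1],[255,0,0,0,0,0,-7.1],[255,0,0,0,0,0,-7.1],[255,0,0,0,0,0,-7.1],[255,0,0,0,0,0,-7.1],[255,0,0,0,0,0,-7.1],[255,0,0,0,0,0,-7.1],[255,0,0,0,0,0,-7.1],[255,0,0,0,0,0,-7.1],[255,0,0,0,0,0,-7.1]]]}}

```text
clock: 3.1
position: [461.1, 29.6, 230.9]
ee_rot: [0.992, -0.124, -0.0, 0.0]
contact_force: [-0.1, -0.6, -0.9]
gripper_width: -0.0
grasp_force: 0.0
```

Emit:
{"api": "servo_tool", "payload": {"commands": [[[255,0,0,0,0,0,-7.1],[255,0,0,0,0,0,-7.1],[255,0,0,0.035,0,0,0],[255,0,0,0.035,0,0,0],[255,0,0,0.035,0,0,0],[255,0,0,0.025,0,0,0],[255,0,0,0,0,0,0]]]}}

```text
clock: 3.68
position: [457.3, 28.3, 96.5]
ee_rot: [1.0, -0.004, -0.006, 0.002]
contact_force: [0.5, 0.7, -0.1]
gripper_width: -0.2
grasp_force: 0.0
```

```bash
python3 - <<'E'
from h import *
d=snap('wrist','w1'); snap('scene','s2'); print(arm.read_state()['position'],arm.read_state()['contact_force'],arm.grip_point_offset,d['T'].round(2))
im=cv2.imread('pics/s2.png')[160:290,240:410]; im=cv2.resize(im,(523,400),interpolation=cv2.INTER_CUBIC)
W=cv2.resize(cv2.imread('pics/w1.png'),(640,400))
a=np.zeros((600,800,3),np.uint8); a[:300,:400]=cv2.resize(W,(400,300)); 
cv2.imwrite('pics/s2c.png',im)
E
```

```text
[461.43701536  29.53274738 101.20147888] [0.4295148  0.70126588 1.19916795] 18.700000000000003 [[-1.0000e-02  9.5000e-01  3.3000e-01  5.4058e+02]
 [-1.0000e+00 -1.0000e-02  0.0000e+00  2.8260e+01]
 [ 0.0000e+00 -3.3000e-01  9.5000e-01  2.3837e+02]
 [ 0.0000e+00  0.0000e+00  0.0000e+00  1.0000e+00]]
```

View pics/w1.png

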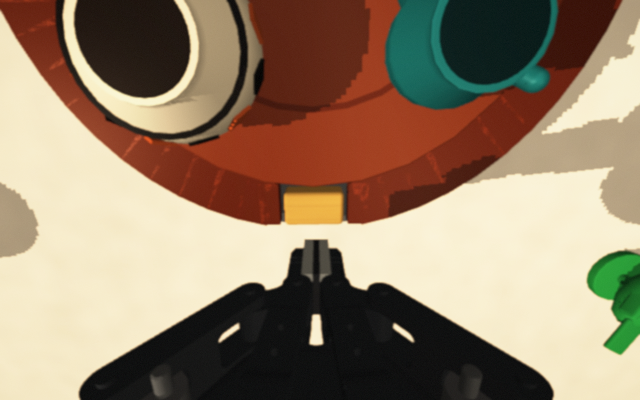

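View pics/s2c.png

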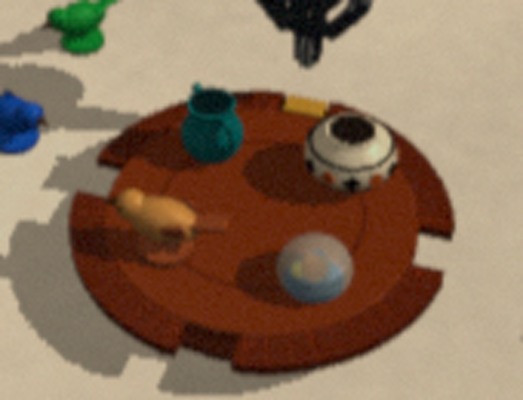

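The wrist view shows the plunger's brass face at about (286..344, 190..224) between the notch walls, with the closed fingertips at (316,242). The scene crop shows the tip in front of the plunger, clear of pot and pitcher.

```bash
python3 - <<'E'
from h import *
for p in [(285.5,192),(344,192),(343,224),(285.5,224),(315,208),(316,242)]: print(p,w('w1',*p,49),w('w1',*p,101))
for p in [(281,224),(347.5,224),(348,184),(281,184)]: print(p,w('w1',*p,50))
E
```

```text
(285.5, 192) [479.6  49.9  49. ] [496.3  44.  101. ]
(344, 192) [479.2   8.   49. ] [496.1  13.5 101. ]
(343, 224) [454.1   8.1  49. ] [477.8  13.6 101. ]
(285.5, 224) [454.5  51.   49. ] [478.1  44.8 101. ]
(315, 208) [467.1  28.9  49. ] [487.3  28.7 101. ]
(316, 242) [439.2  28.4  49. ] [467.   28.3 101. ]
(281, 224) [455.   54.3  50. ]
(347.5, 224) [454.5   4.8  50. ]
(348, 184) [485.5   5.4  50. ]
(281, 184) [485.9  52.8  50. ]
```

Emit:
{"api": "servo_tool", "payload": {"commands": [[[255,0,0,0.02,0,0,0],[255,0,0,0.02,0,0,0],[255,0,0,0.005,0,0,0],[255,0,0,0.005,0,0,0],[255,0,0,0.005,0,0,0],[255,0,0,0.005,0,0,0],[255,0,0,0.003,0,0,0],[255,0,0,0.002,0,0,0],[255,0,0,0,0,0,0],[255,0,0,0,0,0,0]]]}}

```text
clock: 4.62
position: [462.9, 30.2, 37.2]
ee_rot: [1.0, -0.003, 0.002, -0.0]
contact_force: [0.3, -0.1, 6.3]
gripper_width: -0.2
grasp_force: 2.8
```

Emit:
{"api": "servo_tool", "payload": {"commands": [[[255,0,0,0.0015,0,0,0],[255,0,0,0,0,0,0],[255,0,-0.002,0,0,0,0],[255,0,-0.002,0,0,0,0],[255,0,-0.002,0,0,0,0],[255,0,-0.002,0,0,0,0],[255,0,0,0,0,0,0]]]}}

```text
clock: 5.2
position: [461.7, 37.3, 35.5]
ee_rot: [1.0, -0.003, 0.0, 0.0]
contact_force: [-0.3, -2.9, 5.1]
gripper_width: 0.0
grasp_force: 3.0
```

Emit:
{"api": "servo_tool", "payload": {"commands": [[[255,0,-0.0025,0,0,0,0],[255,0.00026,-0.0036,0,0,0,1.2],[255,0.00026,-0.0036,0,0,0,1.2],[255,0.00026,-0.0036,0,0,0,1.2],[255,0.00026,-0.0036,0,0,0,1.2],[255,0,0,0,0,0,0]]]}}

```text
clock: 5.7
position: [462.7, 54.1, 35.4]
ee_rot: [0.999, -0.045, -0.0, 0.001]
contact_force: [-1.6, -3.4, 5.7]
gripper_width: -0.0
grasp_force: 3.0
```

Emit:
{"api": "servo_tool", "payload": {"commands": [[[255,0.00026,-0.0036,0,0,0,1.2],[255,0.00026,-0.0036,0,0,0,1.2],[255,0.00026,-0.0036,0,0,0,1.2],[255,0.00026,-0.0036,0,0,0,1.2],[255,0.00026,-0.0036,0,0,0,1.2],[255,0.00026,-0.0036,0,0,0,1.2],[255,0,0,0,0,0,0]]]}}

```text
clock: 6.28
position: [467.5, 75.6, 34.8]
ee_rot: [0.994, -0.108, -0.0, 0.0]
contact_force: [0.5, 0.1, 0.6]
gripper_width: 0.0
grasp_force: 0.0
```

```bash
python3 - <<'E'
from h import *
snap('wrist','w2'); print(arm.read_state()['position'],arm.read_state()['contact_force'])
E
```

```text
[467.62245549  75.71965164  34.73718782] [-0.29320501  1.10213073  0.02732188]
```

View pics/w2.png

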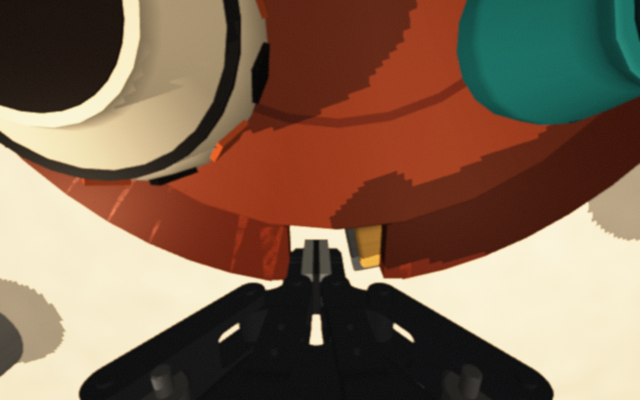

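The wrist view shows the fingertip (316,245) bearing on the left notch wall at (288,250). The plunger at (368,248) is partly under the rim and still down. The push continues along the arc.

Emit:
{"api": "servo_tool", "payload": {"commands": [[[255,0.0003,-0.0036,-0.001,0,0,1.2],[255,0.0006,-0.0072,-0.001,0,0,2.4],[255,0.0006,-0.0072,-0.001,0,0,2.4],[255,0.0006,-0.0072,-0.001,0,0,2.4],[255,0.0006,-0.0072,0,0,0,2.4],[255,0.0006,-0.0072,0,0,0,2.4],[255,0.0006,-0.0072,0,0,0,2.4],[255,0.0006,-0.0072,0,0,0,2.4],[255,0.0006,-0.0072,0,0,0,2.4],[255,0.0003,-0.0036,0,0,0,1.2]]]}}

```text
clock: 7.17
position: [494.3, 132.3, 37.6]
ee_rot: [0.956, -0.293, -0.002, 0.002]
contact_force: [-4.0, -1.6, -1.4]
gripper_width: -0.0
grasp_force: 1.8
```

```bash
python3 - <<'E'
from h import *
s=arm.read_state(); q=R.from_quat(s['ee_rot']).as_matrix(); p=s['position']-[635,29.5,0]
print(s['joints'].round(2),s['position'],s['contact_force'],'yaw',np.degrees(np.arctan2(q[1,0],q[0,0])),'r',np.hypot(*p[:2]),'ang',180-np.degrees(np.arctan2(p[1],p[0])))
E
```

```text
[ 0.58  0.43 -0.5  -0.   -0.65  0.4 ] [494.34001226 132.28703181  37.57169774] [-4.01165217 -1.58681774 -1.37210426] yaw -34.08335491359656 r 174.2136793097494 ang 36.157399656043424
```

Emit:
{"api": "servo_tool", "payload": {"commands": [[[255,0.0003,-0.0036,0,0,0,1.2],[255,0.0006,-0.0072,0,0,0,2.4],[255,0.0006,-0.0072,0,0,0,2.4],[255,0.0006,-0.0072,0,0,0,2.4],[255,0.0006,-0.0072,0,0,0,2.4],[255,0.0006,-0.0072,0,0,0,2.4],[255,0.0006,-0.0072,0,0,0,2.4],[255,0.0006,-0.0072,0,0,0,2.4],[255,0.0006,-0.0072,0,0,0,2.4],[255,0.0006,-0.0072,0,0,0,2.4]]]}}

```text
clock: 8.0
position: [546.5, 177.7, 37.8]
ee_rot: [0.879, -0.477, -0.002, 0.002]
contact_force: [-5.3, 0.1, -0.1]
gripper_width: 0.1
grasp_force: 2.1
```

Emit:
{"api": "servo_tool", "payload": {"commands": [[[255,0.0006,-0.0072,0,0,0,2.4],[255,0.0006,-0.0072,0,0,0,2.4],[255,0.0006,-0.0072,0,0,0,2.4],[255,0.0006,-0.0072,0,0,0,2.4],[255,0.0006,-0.0072,0,0,0,2.4],[255,0.0006,-0.0072,0,0,0,2.4],[255,0.0006,-0.0072,0,0,0,2.4],[255,0.0003,-0.0036,0,0,0,1.2],[255,0.00015,-0.0018,0,0,0,0.6],[255,0,0,0,0,0,0]]]}}

```text
clock: 8.83
position: [600.8, 197.6, 38.5]
ee_rot: [0.791, -0.611, 0.0, -0.0]
contact_force: [-1.4, -0.7, -1.4]
gripper_width: -0.2
grasp_force: 0.8
```

```bash
cat > st.py <<'E'
from h import *
s=arm.read_state(); q=R.from_quat(s['ee_rot']).as_matrix(); p=s['position']-[635,29.5,0]
print(s['clock'],s['joints'].round(2),s['position'].round(1),s['contact_force'].round(1),'yaw',np.degrees(np.arctan2(q[1,0],q[0,0])),'r',np.hypot(*p[:2]),'ang',180-np.degrees(np.arctan2(p[1],p[0])))
E
python3 st.py; python3 -c "
from h import *
snap('wrist','w3')"
```

```text
8.8333 [ 0.57  0.58 -0.19 -0.   -0.79 -0.32] [600.8 197.6  38.5] [-1.4 -0.7 -1.4] yaw -75.36470588174105 r 171.58341250187607 ang 78.50618508224476
```

View pics/w3.png

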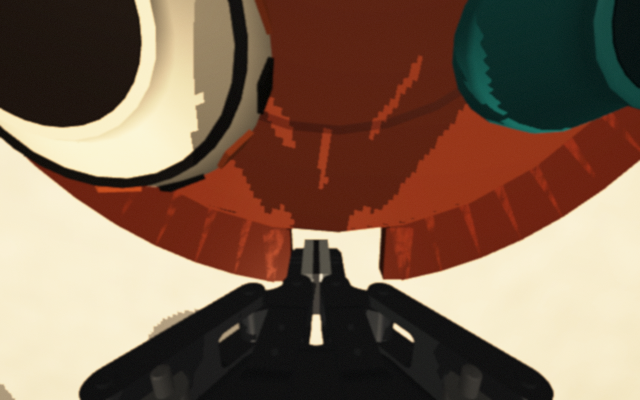

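The tip is still against the left wall of the notch at (290,255), and pot and pitcher are standing clear. About 15° remain, so I slow down.

Emit:
{"api": "servo_tool", "payload": {"commands": [[[255,0.0002,-0.0036,0,0,0,1.2],[255,0.0002,-0.0036,0,0,0,1.2],[255,0.0002,-0.0036,0,0,0,1.2],[255,0.0002,-0.0036,0,0,0,1.2],[255,0.0002,-0.0036,0,0,0,1.2],[255,0.0002,-0.0036,0,0,0,1.2],[255,0.0002,-0.0036,0,0,0,1.2],[255,0.0002,-0.0036,0,0,0,1.2],[255,0.0001,-0.0018,0,0,0,0.6],[255,0,0,0,0,0,0]]]}}

```text
clock: 9.72
position: [632.5, 201.3, 39.0]
ee_rot: [0.734, -0.68, 0.001, -0.001]
contact_force: [-0.1, -1.3, 0.3]
gripper_width: 0.1
grasp_force: 0.5
```

```bash
python3 st.py
```

```text
9.7167 [ 0.55  0.62 -0.11  0.   -0.83 -0.48] [632.5 201.3  39. ] [-0.1 -1.3  0.3] yaw -85.6150328182764 r 171.769261298064 ang 89.15897895964675
```

Emit:
{"api": "servo_tool", "payload": {"commands": [[[255,0.0001,-0.0018,0,0,0,0.6],[255,0.0001,-0.0018,0,0,0,0.6],[255,0.0001,-0.0018,0,0,0,0.6],[255,0.0001,-0.0018,0,0,0,0.6],[255,0.0001,-0.0018,0,0,0,0.6],[255,0,0,0,0,0,0]]]}}

```text
clock: 10.22
position: [641.9, 201.7, 39.4]
ee_rot: [0.716, -0.698, 0.001, -0.002]
contact_force: [1.3, -0.0, -0.2]
gripper_width: -0.2
grasp_force: 0.0
```

Emit:
{"api": "servo_tool", "payload": {"commands": [[[255,0,-0.001,0,0,0,0.3],[255,0,-0.001,0,0,0,0.3],[255,0,0,0,0,0,0]]]}}

```text
clock: 10.47
position: [642.7, 201.4, 39.0]
ee_rot: [0.712, -0.702, 0.0, -0.001]
contact_force: [-0.7, -0.1, 1.2]
gripper_width: -0.3
grasp_force: 0.0
```

```bash
python3 st.py; python3 -c "
from h import *
snap('top','top4')
im=cv2.imread('pics/top4.png')[105:265,200:370]; cv2.imwrite('pics/c4.png',cv2.resize(im,None,fx=3.5,fy=3.5,interpolation=cv2.INTER_CUBIC))"
```

```text
10.4667 [ 0.54  0.64 -0.08  0.   -0.85 -0.53] [642.7 201.4  39. ] [-0.7 -0.1  1.2] yaw -89.18980260959513 r 172.07642989154974 ang 92.55133440690501
```

View pics/c4.png

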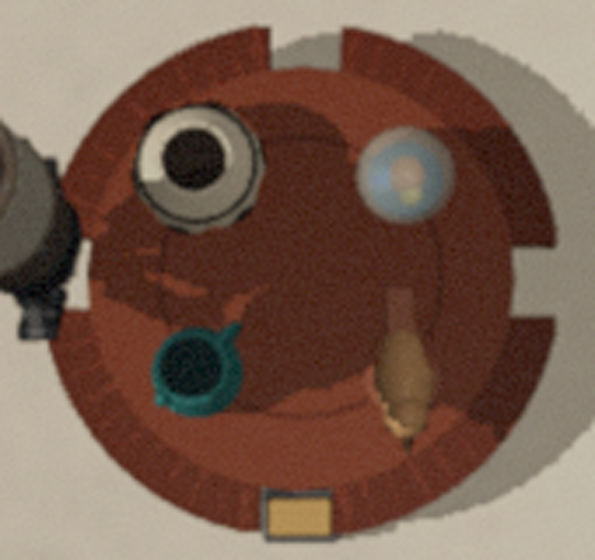

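The top is now a quarter turn on: bird front right at (405,385), plunger visible at (298,516), and the back notch at 270..343 against 266..338 before. That is roughly 1° past, at the end of the play. I'll compare closely before leaving the notch.

```bash
python3 - <<'E'
from h import *
ims=[cv2.imread(f'pics/{f}.png')[238:266,262:310] for f in('top1','top4')]
cv2.imwrite('pics/cmp.png',np.vstack([cv2.resize(i,None,fx=10,fy=10,interpolation=cv2.INTER_CUBIC) for i in ims]))
# angle from notch edges: subpixel columns/rows of rim-bench transitions
a,b=[cv2.imread(f'pics/{f}.png').astype(np.float32) for f in('top1','top4')]
for n,(y0,y1,x0,x1) in dict(back=(113,123,270,305),right=(168,202,347,358)).items():
    A,B=[cv2.cvtColor(i[y0:y1,x0:x1],cv2.COLOR_BGR2GRAY) for i in(a,b)]
    ax=0 if n=='back' else 1
    for I in(A,B):
        g=np.gradient(I.mean(ax)); i=g.argmax(); j=g.argmin()
        c=lambda k:np.average(np.arange(k-2,k+3),weights=abs(g[k-2:k+3])); print(n,round(c(i),2),round(c(j),2))
E
```

```text
back 5.77 25.79
back 6.92 26.89
right 6.37 25.9
right 7.33 26.89
```

View pics/cmp.png

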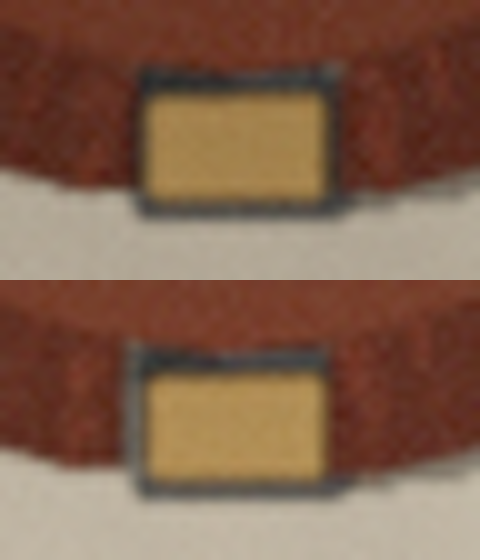

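Emit:
{"api": "servo_tool", "payload": {"commands": [[[255,0,0.004,0,0,0,0],[255,0,0,-0.01,0,0,0],[255,0,0,-0.035,0,0,0],[255,0,0,-0.035,0,0,0],[255,0,0,-0.035,0,0,0],[255,0,0,-0.035,0,0,0],[255,0,0,0,0,0,0]]]}}

```text
clock: 11.1
position: [642.0, 202.5, 199.4]
ee_rot: [0.713, -0.701, 0.004, -0.008]
contact_force: [1.0, 1.3, 1.9]
gripper_width: -0.2
grasp_force: 0.0
```

Emit:
{"api": "servo_tool", "payload": {"commands": [[[255,0.0214,0.0221,0,0,0,0],[255,0.0214,0.0221,0,0,0,0],[255,0.0214,0.0221,0,0,0,0],[255,0.0214,0.0221,0,0,0,0],[255,0.0214,0.0221,0,0,0,0],[255,0.0214,0.0221,0,0,0,0],[255,0.0214,0.0221,0,0,0,0],[255,0.0214,0.0221,0,0,0,0]]]}}

```text
clock: 11.77
position: [462.4, 26.5, 189.5]
ee_rot: [0.712, -0.702, 0.0, -0.001]
contact_force: [-0.7, 0.1, 0.5]
gripper_width: 0.1
grasp_force: 0.0
```

Emit:
{"api": "servo_tool", "payload": {"commands": [[[255,0,0,0,0,0,-7],[255,0,0,0,0,0,-7],[255,0,0,0,0,0,-7],[255,0,0,0,0,0,-7],[255,0,0,0,0,0,-7],[255,0,0,0,0,0,-7],[255,0,0,0,0,0,-7],[255,0,0,0,0,0,-7],[255,0,0,0,0,0,-7],[255,0,0,0,0,0,-7]]]}}

```text
clock: 12.6
position: [463.6, 27.4, 189.5]
ee_rot: [0.987, -0.163, 0.001, -0.0]
contact_force: [1.1, -0.2, 0.6]
gripper_width: -0.1
grasp_force: 0.0
```

Emit:
{"api": "servo_tool", "payload": {"commands": [[[255,0,0,0,0,0,-7],[255,0,0,0,0,0,-7],[255,0,0,0,0,0,-5],[255,0,0,0.03,0,0,0],[255,0,0,0.03,0,0,0],[255,0,0,0.025,0,0,0],[255,0,0,0,0,0,0],[255,0,0,0,0,0,0]]]}}

```text
clock: 13.27
position: [463.3, 27.2, 103.8]
ee_rot: [1.0, -0.001, -0.001, 0.001]
contact_force: [0.3, -0.5, 0.5]
gripper_width: -0.1
grasp_force: 0.0
```

```bash
python3 st.py; python3 -c "
from h import *
snap('wrist','w5')
a,b=[cv2.imread(f'pics/{f}.png')[140:260,220:420] for f in('w1','w5')]
cv2.imwrite('pics/cmp2.png',cv2.resize(np.vstack([a,b]),None,fx=2.5,fy=2.5))"
```

```text
13.2667 [ 0.41  0.26 -0.55  0.   -0.76  1.16] [463.3  27.2 103.8] [ 0.3 -0.5  0.5] yaw -0.1429583551573744 r 171.6784696688543 ang 359.2319614485899
```

View pics/cmp2.png

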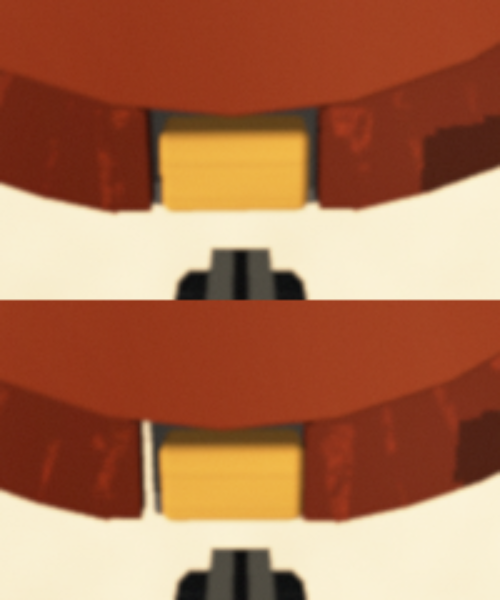

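The brass is as near the rim's height as before, since its front edge lines up with the rim edge in both views. The right notch wall sits against it, though, so I'll measure that closely.

```bash
python3 - <<'E'
from h import *
for f,r in(('w1',(200,218)),('w5',(204,222))):
    im=cv2.imread(f'pics/{f}.png').astype(float)
    col=im[r[0]:r[1],270:360,1].mean(0); print(f,'G cols',[(270+i,int(c)) for i,c in enumerate(col) if i in range(5,20) or i in range(66,84)])
    row=im[215:240,295:335].mean(1); print('rows B',[(215+i,int(v[0])) for i,v in enumerate(row)])
    B=im[:,295:335,1].mean(1); print('rows G',[(i,int(B[i])) for i in range(178,202)])
E
```

```text
w1 G cols [(275, 37), (276, 37), (277, 36), (278, 33), (279, 26), (280, 23), (281, 34), (282, 54), (283, 83), (284, 127), (285, 165), (286, 180), (287, 180), (288, 179), (289, 178), (336, 181), (337, 181), (338, 181), (339, 177), (340, 162), (341, 138), (342, 108), (343, 81), (344, 64), (345, 53), (346, 37), (347, 30), (348, 36), (349, 42), (350, 43), (351, 44), (352, 44), (353, 44)]
rows B [(215, 71), (216, 71), (217, 71), (218, 70), (219, 68), (220, 69), (221, 69), (222, 70), (223, 95), (224, 151), (225, 195), (226, 209), (227, 210), (228, 210), (229, 210), (230, 210), (231, 210), (232, 209), (233, 209), (234, 209), (235, 208), (236, 209), (237, 208), (238, 196), (239, 161)]
rows G [(178, 58), (179, 58), (180, 58), (181, 58), (182, 58), (183, 56), (184, 53), (185, 53), (186, 58), (187, 63), (188, 66), (189, 66), (190, 66), (191, 73), (192, 93), (193, 119), (194, 141), (195, 158), (196, 171), (197, 177), (198, 179), (199, 180), (200, 181), (201, 183)]
w5 G cols [(275, 29), (276, 39), (277, 111), (278, 195), (279, 226), (280, 205), (281, 141), (282, 83), (283, 84), (284, 127), (285, 166), (286, 180), (287, 181), (288, 178), (289, 178), (336, 181), (337, 175), (338, 159), (339, 131), (340, 97), (341, 63), (342, 44), (343, 41), (344, 43), (345, 43), (346, 43), (347, 43), (348, 43), (349, 44), (350, 46), (351, 48), (352, 49), (353, 49)]
rows B [(215, 71), (216, 71), (217, 71), (218, 71), (219, 71), (220, 71), (221, 71), (222, 70), (223, 69), (224, 69), (225, 68), (226, 70), (227, 103), (228, 162), (229, 199), (230, 209), (231, 210), (232, 210), (233, 209), (234, 210), (235, 209), (236, 209), (237, 209), (238, 197), (239, 161)]
rows G [(178, 58), (179, 58), (180, 58), (181, 58), (182, 58), (183, 58), (184, 58), (185, 58), (186, 58), (187, 58), (188, 57), (189, 55), (190, 53), (191, 55), (192, 61), (193, 65), (194, 65), (195, 66), (196, 71), (197, 88), (198, 113), (199, 137), (200, 156), (201, 170)]
```

```bash
python3 - <<'E'
from h import *
for f,b,t,n in(('w1',224,193.3,184.5),('w5',227.9,198.6,190)):
    print(f,np.load(f'pics/{f}.npz')['T'][:3,3].round(1))
    for z in (49,47,45): print(z,'front',w(f,315,b,z)[0],'back',w(f,315,t,z)[0],'left',w(f,284,210,z)[1],'right',w(f,340 if f=='w5' else 342.3,210,z)[1])
    print('notch inner',w(f,315,n,51)[0])
E
```

```text
w1 [540.6  28.3 238.4]
49 front 454.3 back 478.4 left 51.6 right 8.9
47 front 453.4 back 477.8 left 51.9 right 8.7
45 front 452.5 back 477.1 left 52.1 right 8.4
notch inner 485.6
w5 [545.2  27.3 246.5]
49 front 454.2 back 478.4 left 51.7 right 9.0
47 front 453.3 back 477.7 left 51.9 right 8.8
45 front 452.4 back 477.0 left 52.2 right 8.6
notch inner 485.7
```

All edges of the plunger project to the same place, within 0.1 mm, as when it was up at the start. It has sprung up and locked the top, about 0.9° past the quarter and within tolerance. The robot is touching nothing.

```bash
python3 -c "
from h import *
print(ticket.job_done())"
```

```text
the job is handed in; nothing more can be done
None
```

The top made the clockwise quarter turn and is locked with the plunger up; the bird is at front right, no contact with the ornaments was seen, and the job is handed in without a verdict shown.

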